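# Switch on the warming plate key by key

### The job

Switch on the warming plate under the ramekin: with the fingertips, lightly press the bar-shaped key fully down, then the round key, then the square key, in that order; each stays down by itself. Leave the cross-shaped key up, and leave the ramekin and the things round the plate where they stand.

Things in the scene. Friction and masses are not known exactly. Their poses are not given: they have to be found in the camera images.
- warmer: flat electric warming plate, white case 220 (x) x 250 (y) x 45 mm high, fixed to the worktop; origin at the centre of its underside, z up. A black control strip runs along its edge on the -x side (the side nearer the robot), with a row of four aluminium push keys along y, 56 mm from centre to centre (at x = -74 mm, y = -84, -28, +28, +84 mm; which key is in which place varies). A round black heating disc, 132 mm across, top at z = 49 mm, lies at x = +36 mm behind the keys.
- bar_switch: bezel of the bar key with the key in it, fixed on the control strip; origin on the strip in the key's middle, axes as those of the warmer
- bar_key_top (a point): centre of the top of the bar key, which moves with the key. The key seen from above is a straight bar, 46 x 16 mm, its long side along the warmer's x; its flat top stands 16 mm over the strip when up
- bar_key (a joint): how far the bar key is pressed straight down, m: 0 up, 0.008 fully down. It moves against about 3 N of friction, has no return spring and stays where it is left; its guide sits in a rubber mount that gives about 1.5 mm under those 3 N (so the finger goes some 9.5 mm down from first touch) and a further 1 mm for each 2 N more, at most 7 mm in all
- round_switch: bezel of the round key with the key in it, fixed on the control strip; origin on the strip in the key's middle, axes as those of the warmer
- round_key_top (a point): centre of the top of the round key, which moves with the key. The key seen from above is a round disc, 32 mm across; its flat top stands 16 mm over the strip when up
- round_key (a joint): how far the round key is pressed straight down, m: 0 up, 0.008 fully down. It moves against about 3 N of friction, has no return spring and stays where it is left; its guide sits in a rubber mount that gives about 1.5 mm under those 3 N (so the finger goes some 9.5 mm down from first touch) and a further 1 mm for each 2 N more, at most 7 mm in all
- square_switch: bezel of the square key with the key in it, fixed on the control strip; origin on the strip in the key's middle, axes as those of the warmer
- square_key_top (a point): centre of the top of the square key, which moves with the key. The key seen from above is a square, 29 x 29 mm; its flat top stands 16 mm over the strip when up
- square_key (a joint): how far the square key is pressed straight down, m: 0 up, 0.008 fully down. It moves against about 3 N of friction, has no return spring and stays where it is left; its guide sits in a rubber mount that gives about 1.5 mm under those 3 N (so the finger goes some 9.5 mm down from first touch) and a further 1 mm for each 2 N more, at most 7 mm in all
- cross_switch: bezel of the cross key with the key in it, fixed on the control strip; origin on the strip in the key's middle, axes as those of the warmer
- cross_key_top (a point): centre of the top of the cross key, which moves with the key. The key seen from above is a plus sign of two crossing bars, 40 x 40 mm over its arms, arms 10 mm wide; to be left up; its flat top stands 16 mm over the strip when up
- cross_key (a joint): how far the cross key is pressed straight down, m: 0 up, 0.008 fully down. It moves against about 3 N of friction, has no return spring and stays where it is left; its guide sits in a rubber mount that gives about 1.5 mm under those 3 N (so the finger goes some 9.5 mm down from first touch) and a further 1 mm for each 2 N more, at most 7 mm in all
- ramekin: small white glazed dish, 66 mm across, 34 mm high, standing loose on the heating disc; origin at the centre of its underside, z up
- jar: square glass spice jar with a metal cap, 46 x 46 x 96 mm, loose on the worktop to the left of the warmer; origin at the centre of its underside
- spare_cap: spare metal jar cap, 40 mm across, 16 mm high, loose on the worktop to the left of the warmer; origin at the centre of its underside
- cork: bottle cork standing on end, 22 mm across, 39 mm high, loose on the worktop to the right of the warmer; origin at the centre of its underside
Not all that is in view belongs to the job. Leave any blue look-alike of the ramekin alone.

How it is judged:
On the way, in this order (a step that is already met when the one before it is completed fails the run):
1. the bar-shaped key is pressed down, the others still up (value of joint bar_key above 0.0055 m and value of joint each of round_key, square_key, cross_key below 0.003 m), for 0.1 s.
2. then the round key is down too, the square one still up (value of joint each of bar_key, round_key above 0.0055 m and value of joint each of square_key, cross_key below 0.003 m), for 0.1 s.
3. then the square key is down too (value of joint each of bar_key, round_key, square_key above 0.0055 m and value of joint cross_key below 0.003 m), for 0.1 s.
At the end, for the whole second after the job is handed in: The bar, round and square keys are down (at least 5.5 of their 8 mm) and the cross key is up (less than 3 mm down); the ramekin stands upright on the disc, and it, the jar, the spare cap and the cork are within 12 mm of where they stood (all of step 3 and distance of each of ramekin, jar, spare_cap, cork from where it was at the start of the episode below 0.012 m and angle between ramekin's own z axis and vertical below 0.15 rad); the robot touches nothing.
It fails at once if the round key pressed before the bar key is down (value of joint round_key above 0.003 m and value of joint bar_key below 0.005 m).
It fails at once if the square key pressed before the bar and round keys are down (value of joint square_key above 0.003 m and value of joint any of bar_key, round_key below 0.005 m).
It fails at once if the cross-shaped key pressed (value of joint cross_key above 0.003 m).
It fails at once if a key pressed hard (over 30 N) (contact force between any of bar_switch, round_switch, square_switch, cross_switch and anything else above 30 N).
It fails at once if the ramekin, jar, spare cap or cork lifted, carried or pushed more than 12 mm (distance of any of ramekin, jar, spare_cap, cork from where it was at the start of the episode above 0.012 m).
It also fails if it takes over 42 s, if anything falls off the work surface, if the arm or the gripper's body presses on something with over 40 N, if the wrist force passes 120 N, or if a joint passes its speed limit or range.

### The arm

A 6-joint arm with a two-finger parallel gripper is mounted at the origin on a cart in front of the work surface, level with it; the furniture and walls round the work are solid. World frame = base frame: x ahead of the robot, y to its left, z up, the work surface at z = 0. Lengths are in m, angles in rad, forces in N, time in s.
With the tool pointing down it reaches from about 0.35 to 0.975 m from the base axis. Payload 4.9 kg.
Tool frame: the origin (TCP) lies between the finger pads; the fingertips stand 25 mm ahead of it and the grasp point (between the pads) lies 6 mm ahead of it; z points along the fingers, y is the line along which they close (so a half turn about z gives the same grasp; the last joint's range is limited). The gripper opens to 85 mm and grips with 20 to 120 N. Pads are 22 mm wide; open, the fingers measure 114 mm over their backs; the gripper's body (76 mm by 85 mm) begins 54 mm behind the grasp point. The pads swing forward as they close: fully open they stand 13 mm farther back than shut.
Start: joints at [-1.231, 0.053, 1.613, -0, 1.476, -0.119], TCP at [0.277, -0.56, 0.256] pointing down, gripper open.
Joint ranges: [-3.01, 3.01], [-1.01, 2.22], [0.06, 2.58], [-1.02, 4.17], [0.09, 2.62], [-3.14, 3.14]. Speed limits (rad/s): [2.57, 2.57, 3.14, 3.14, 3.14, 3.14].

### API

Orientations are given as a unit quaternion [w, x, y, z].
In Python, from plant import manip gives the robot as it stands.
- The arm moves only by the shell command python3 -m inch 'ROWS'. ROWS is JSON, a list of rows, each a list of 3 entries, a list of its own where there are three numbers: the shift along the tool's x, y, z in m, then the turn, a rotation vector about the tool's x, y, z in rad, then the opening, from 0 (shut) to 1 (fully open). A call has 1 to 8 rows; each row shifts and turns the commanded pose from where the row before left it, along the tool's axes as they then stand; what a row does not reach is not made up. A row lasts 1/10 s, in which the tool goes at most 50 mm and 8.59 degrees, less where a joint would pass 70% of its speed; a pose out of reach is approached as far as the arm can. A call with a gripper value outside its range is refused whole. The fingers move at their own pace and stop on an object; the grip force is fixed at half the most. Time passes only in rows, so rows that do not move let the fingers close. It gives the time, the measured TCP pose, the force, the opening and the grip force at its end, in the units of the state.
- manip.state(): the state, without advancing time (a new reading comes with each control period).
- manip.grab_frame(name): name is "scene" or "top"; returns (picture, depth): 480x640x3 uint8, red, green, blue; 480x640 float32, m along the optical axis (not along the pixel's ray), 0 where there is no reading.
- manip.camera_params(name): a dict with "camera_matrix" (3x3 intrinsics, pixels), "k1" (the pictures are not rectified: a ray, as slopes to the right and down, at radius r is drawn at 1 + k1 r^2 times it, then the intrinsics apply), "rvec" (rotation vector, rad) and "tvec" (3), from world to camera coordinates, as OpenCV has them. Camera axes: x right, y down, z forward; pixel columns grow to the right and rows downward; lengths in m; the calibration is good to about 2 mm. A picture is of the moment at which its call begins. camera_params takes no time and is no camera call.
- manip.job_done(): hands the job in; it is judged then, once.
Trained networks look in the newest picture that a camera, given by its name, has taken for a name from the list of things; names that differ only in an ending like _2 or _b are one class to them, and where a whole thing is asked for, a point or a joint stands for the part that bears it (a point fixed in the world has none). Each returns a list of dicts, best first, with "score" (0 to 1); they miss things now and then, are a little off and sometimes report something else, mostly with a low value. They report only what shows in the picture. A call takes as long as a camera call. They do not tell look-alikes from the thing itself.
- manip.look_for(camera, label): "point" ([x, y, z] in m, in world coordinates, good to about 4 mm: the middle of the surface that is visible of it).
The state is a dict: "time": time; "joint_pos": joint angles; "joint_vel": joint speeds; "joint_efforts": joint torques, N m; "tool_pos": TCP position; "tool_rot": TCP orientation; "contact_force": force on the tool from outside, world axes, zero at the start; "ft_torque": the same for the moment, N m; "gripper_width": opening from 0.0 (shut) to 1.0 (fully open); "grasp_force": force on a finger pad.
Only numpy, scipy, OpenCV 4.12 (cv2) and the standard library are available. Lean on these libraries where they do the work, as an engineer would, in place of code of your own. Each camera call takes 0.05 s, during which the arm holds its last target. There are 200 camera calls.

## Working session

There is one attempt and no reset: what is moved stays moved. The work goes in short steps, Python scripts to look and compute and a shell command to move; the robot and the scene stay as the last step left them, time stands still between calls to the robot, and variables do not carry over. Pictures are saved under pics/ and viewed, at most 10 in all, crops included, and the job is handed in when it is done.

```bash
mkdir -p pics
cat > h.py <<'E'
import numpy as np, cv2
from plant import manip
def world(cam,u,v,d):
    p=manip.camera_params(cam);K=np.array(p["camera_matrix"]);x=(u-K[0,2])/K[0,0];y=(v-K[1,2])/K[1,1]
    rd=np.hypot(x,y);r=rd
    for _ in range(20): r=rd/(1+p["k1"]*r*r)
    s=r/rd if rd>0 else 1
    R=cv2.Rodrigues(np.array(p["rvec"],float))[0]
    return R.T@(np.array([x*s*d,y*s*d,d])-np.array(p["tvec"]).ravel())
E
python3 - <<'E'
from h import *
for c in ("top","scene"):
    im,d=manip.grab_frame(c); cv2.imwrite(f"pics/{c}0.png",im[:,:,::-1]); np.save(f"{c}_d.npy",d)
for c in ("top","scene"):
  for l in ["warmer","bar_switch","round_switch","square_switch","cross_switch","bar_key_top","round_key_top","square_key_top","cross_key_top","ramekin","jar","spare_cap","cork"]:
    print(c,l,[(np.round(r["point"],4).tolist(),round(r["score"],2)) for r in manip.look_for(c,l)][:3])
s=manip.state();print(s["time"],s["tool_pos"],s["tool_rot"],s["gripper_width"],s["contact_force"])
E
```

```text
top warmer [([0.5641, 0.0258, 0.0459], 0.93)]
top bar_switch [([0.505, 0.07, 0.0647], 0.6)]
top round_switch [([0.4695, -0.0339, 0.0624], 0.77), ([0.4828, 0.018, 0.0599], 0.57)]
top square_switch [([0.5206, 0.1175, 0.0634], 0.7), ([0.6798, 0.1482, 0.0954], 0.64), ([0.4845, 0.0177, 0.0609], 0.6)]
top cross_switch [([0.4851, 0.0149, 0.0616], 0.55), ([0.4861, 0.0162, 0.0627], 0.37)]
top bar_key_top [([0.5016, 0.0677, 0.0605], 0.64)]
top round_key_top [([0.4688, -0.0362, 0.0607], 0.76)]
top square_key_top [([0.524, 0.1207, 0.0616], 0.85), ([0.5567, -0.1316, 0.0379], 0.62)]
top cross_key_top [([0.4874, 0.0193, 0.0631], 0.6), ([0.6152, 0.0074, 0.0533], 0.19)]
top ramekin [([0.6144, 0.0055, 0.0552], 0.86), ([0.4719, 0.2461, 0.0104], 0.64), ([0.824, 0.1452, 0.0041], 0.61)]
top jar [([0.6794, 0.1489, 0.0935], 0.76)]
top spare_cap [([0.5843, 0.1885, 0.0192], 0.54)]
top cork [([0.5554, -0.1342, 0.0345], 0.73)]
scene warmer [([0.5569, 0.0451, 0.0459], 0.74)]
scene bar_switch [([0.4983, 0.0754, 0.0612], 0.71), ([0.6683, 0.1698, 0.0689], 0.61)]
scene round_switch [([0.4612, -0.0284, 0.057], 0.62)]
scene square_switch [([0.5207, 0.1262, 0.0643], 0.84)]
scene cross_switch [([0.4827, 0.018, 0.0633], 0.72)]
scene bar_key_top [([0.4991, 0.0756, 0.0625], 0.65)]
scene round_key_top [([0.4646, -0.029, 0.0601], 0.57), ([0.4867, 0.02, 0.0601], 0.42)]
scene square_key_top [([0.5231, 0.1268, 0.0597], 0.9), ([0.4818, 0.0167, 0.0592], 0.66)]
scene cross_key_top [([0.4804, 0.0175, 0.0584], 0.62)]
scene ramekin [([0.5537, 0.0455, 0.0484], 0.74), ([0.8195, 0.1358, 0.0142], 0.66)]
scene jar [([0.6698, 0.1668, 0.0698], 0.57)]
scene spare_cap [([0.5775, 0.1915, 0.0135], 0.62)]
scene cork [([0.5503, -0.13, 0.0344], 0.6)]
1.4 [ 0.27677564 -0.56035866  0.25630977] [-5.79319786e-06  9.73806572e-01  2.27378012e-01 -9.47168382e-07] 0.9972075588740317 [-0.68658369 -0.18633184 -0.27133859]
```

View pics/top0.png

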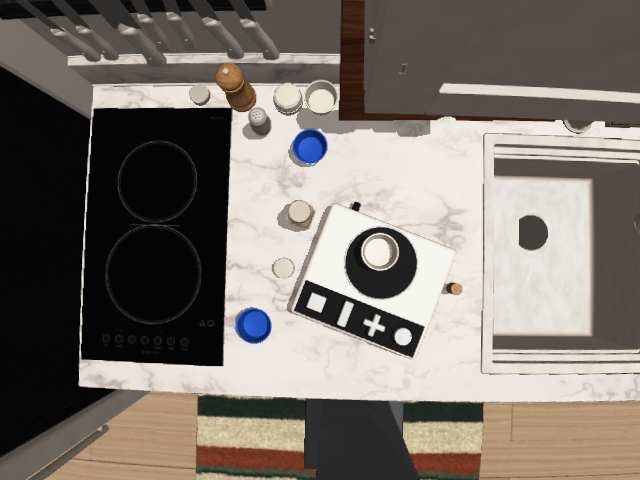

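View pics/scene0.png

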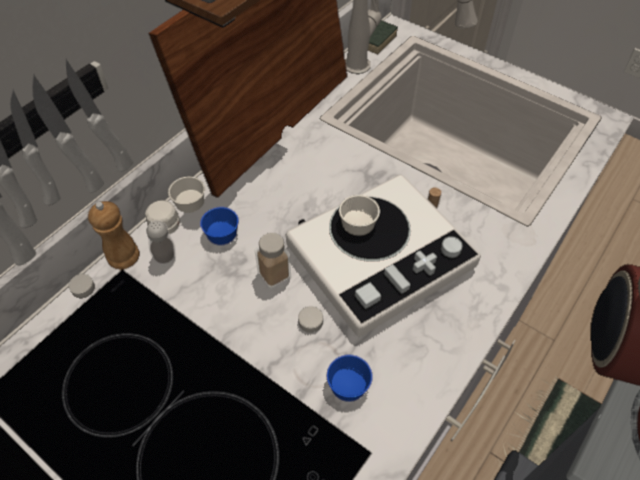

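The top view shows, from left to right, square (316,302), bar (345,314), cross (374,325) and round (403,337). This agrees with the networks. I'll refine the centres from the blobs.

Run:
```python
from h import *
from scipy.spatial.transform import Rotation as Ro
im=cv2.imread("pics/top0.png");d=np.load("top_d.npy")
g=cv2.cvtColor(im,cv2.COLOR_BGR2GRAY)
n,l,st,ce=cv2.connectedComponentsWithStats((g>110).astype(np.uint8))
P=[]
for nm,(u,v) in dict(square=(316,302),bar=(345,314),cross=(374,325),round=(403,337)).items():
    k=l[v,u]; m=l==k; dd=np.median(d[m&(d>0)]); w=world("top",*ce[k],dd)
    P.append(w);print(nm,st[k,4],ce[k],w.round(4))
P=np.array(P);c=P.mean(0);off=np.array([1.5,.5,-.5,-1.5])*.056
a=np.linalg.svd(P[:,:2]-c[:2])[2][0];a*=np.sign(a[1])
F=c[:2]+off[:,None]*a;print("fit",F.round(4).tolist(),"res mm",((P[:,:2]-F)*1e3).round(1).tolist(),"yaw",np.degrees(np.arctan2(-a[0],a[1])))
s=manip.state();R=Ro.from_quat(s["tool_rot"],scalar_first=True);T=R.as_matrix();print(T.round(3),s["time"])
for nm,f in zip(("square","bar","cross","round"),F): print(nm,"tool-frame shift",(T.T@(np.r_[f,.11+.025]-s["tool_pos"])).round(4))
```

```text
square 259 [316.1003861  302.24710425] [0.5239 0.1214 0.0617]
bar 229 [344.87336245 313.6768559 ] [0.5047 0.0691 0.0614]
cross 233 [373.8583691  325.07725322] [0.4854 0.0164 0.0609]
round 242 [402.75206612 336.2892562 ] [ 0.4666 -0.0361  0.0616]
fit [[0.5239, 0.1217], [0.5047, 0.069], [0.4856, 0.0164], [0.4664, -0.0362]] res mm [[0.0, -0.2], [-0.0, 0.1], [-0.1, -0.0], [0.2, 0.2]] yaw -19.987753048642805
[[ 0.897  0.443 -0.   ]
 [ 0.443 -0.897  0.   ]
 [ 0.    -0.    -1.   ]] 1.4
square tool-frame shift [ 0.5236 -0.5021  0.1213]
bar tool-frame shift [ 0.4831 -0.4634  0.1213]
cross tool-frame shift [ 0.4426 -0.4247  0.1213]
round tool-frame shift [ 0.4022 -0.3859  0.1213]
```

```bash
python3 -m inch '[[[0.01,-0.01,0],[0,0,0],0],[[0.023,-0.023,0],[0,0,0],0],[[0.03,-0.03,0],[0,0,0],0],[[0.03,-0.03,0],[0,0,0],0],[[0.03,-0.03,0],[0,0,0],0],[[0.03,-0.03,0],[0,0,0],0],[[0.03,-0.03,0],[0,0,0],0],[[0.03,-0.03,0],[0,0,0],0]]'
python3 -m inch '[[[0.03,-0.03,0],[0,0,0],0],[[0.03,-0.03,0],[0,0,0],0],[[0.03,-0.03,0],[0,0,0],0],[[0.03,-0.03,0],[0,0,0],0],[[0.03,-0.03,0],[0,0,0],0],[[0.03,-0.03,0],[0,0,0],0],[[0.02,-0.02,0],[0,0,0],0],[[0.01,-0.01,0],[0,0,0],0]]'
python3 -m inch '[[[0.03,-0.01,0.02],[0,0,0],0],[[0.02,-0.01,0.02],[0,0,0],0],[[0.01,0.0,0.01],[0,0,0],0],[[0,0,0],[0,0,0],0],[[0,0,0],[0,0,0],0]]'
cat > t.py <<'E'
from h import *
from scipy.spatial.transform import Rotation as Ro
s=manip.state();T=Ro.from_quat(s["tool_rot"],scalar_first=True).as_matrix()
print(s["time"],"tip z",s["tool_pos"][2]-.025,"width",s["gripper_width"],"F",s["contact_force"].round(2) if hasattr(s["contact_force"],"round") else s["contact_force"])
print("zaxis",T[:,2].round(4))
for n,f in dict(square=(.5239,.1217),bar=(.5047,.069),round=(.4664,-.0362)).items(): print(n,(T.T@(np.r_[f,.061+.025]-s["tool_pos"])).round(4))
E
python3 t.py
```

```text
time: 2.2
tool_pos: [0.3736, -0.2726, 0.2563]
tool_rot: [0.0, 0.974, 0.227, 0.0]
contact_force: [0.3, -0.3, -0.0]
gripper_width: 0.003
grasp_force: 0.0
time: 3.0
tool_pos: [0.4684, 0.0092, 0.2562]
tool_rot: [-0.0, 0.973, 0.229, 0.0]
contact_force: [0.6, 0.2, -0.4]
gripper_width: 0.001
grasp_force: 0.0
time: 3.5
tool_pos: [0.5131, 0.051, 0.2065]
tool_rot: [-0.0, 0.974, 0.228, -0.0]
contact_force: [-0.6, 0.2, -0.6]
gripper_width: 0.0
grasp_force: 0.0
3.5 tip z 0.18146642606377308 width 0.00040836399353431533 F [-0.59  0.15 -0.6 ]
zaxis [-4.e-04 -0.e+00 -1.e+00]
square [ 0.041  -0.0585  0.1205]
bar [ 0.0005 -0.0198  0.1205]
round [-0.0805  0.0575  0.1205]
```

```bash
python3 -m inch '[[[0,-0.01,0.01],[0,0,0],0],[[0.0005,-0.01,0.02],[0,0,0],0],[[0,0,0.03],[0,0,0],0],[[0,0,0.03],[0,0,0],0],[[0,0,0.015],[0,0,0],0],[[0,0,0.005],[0,0,0],0],[[0,0,0],[0,0,0],0],[[0,0,0],[0,0,0],0]]'
python3 t.py
python3 - <<'E'
from h import *
im,d=manip.grab_frame("scene"); cv2.imwrite("pics/s1.png",cv2.resize(im[170:350,280:520,::-1],None,fx=3,fy=3))
E
```

```text
time: 4.3
tool_pos: [0.5063, 0.0688, 0.098]
tool_rot: [0.0, 0.974, 0.227, 0.001]
contact_force: [0.8, -0.5, 0.9]
gripper_width: -0.001
grasp_force: 0.0
4.3 tip z 0.07296225543459303 width -0.0007752137904205687 F [ 0.76 -0.51  0.88]
zaxis [ 0.0028  0.     -1.    ]
square [ 0.0391 -0.0396  0.012 ]
bar [-0.0014 -0.0009  0.012 ]
round [-0.0823  0.0765  0.0118]
```

View pics/s1.png

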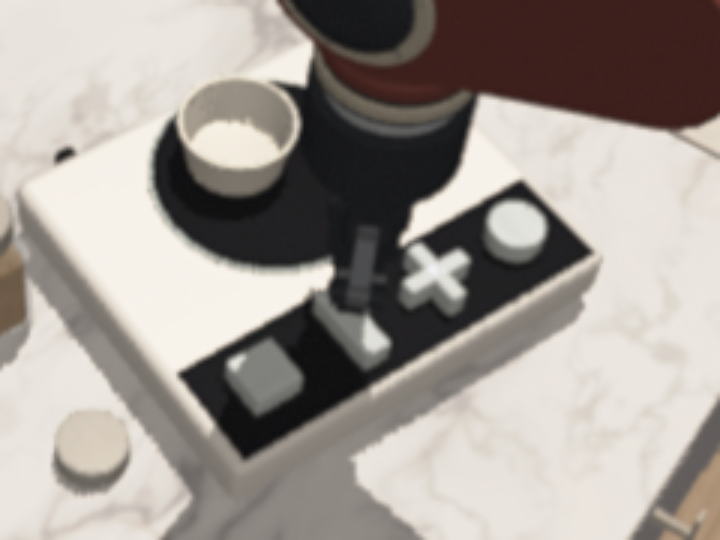

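The shut fingertips stand over the bar key (crop ~(355,300)), clear of the cross at (435,278).

```bash
python3 -m inch '[[[-0.001,-0.001,0.005],[0,0,0],0],[[0,0,0.004],[0,0,0],0],[[0,0,0.002],[0,0,0],0],[[0,0,0.002],[0,0,0],0],[[0,0,0.002],[0,0,0],0],[[0,0,0],[0,0,0],0],[[0,0,0],[0,0,0],0]]'
python3 -m inch '[[[0,0,0.002],[0,0,0],0],[[0,0,0.002],[0,0,0],0],[[0,0,0],[0,0,0],0],[[0,0,0],[0,0,0],0]]'
python3 t.py
```

```text
time: 5.05
tool_pos: [0.5039, 0.0694, 0.0813]
tool_rot: [-0.0, 0.974, 0.227, -0.0]
contact_force: [-0.7, -0.0, 1.0]
gripper_width: 0.001
grasp_force: 1.1
time: 5.45
tool_pos: [0.504, 0.0694, 0.0773]
tool_rot: [-0.0, 0.974, 0.227, 0.0]
contact_force: [-1.1, 0.1, 2.5]
gripper_width: -0.004
grasp_force: 1.1
5.45 tip z 0.05229967319668307 width -0.0038431706127742414 F [-1.07  0.15  2.55]
zaxis [ 2.e-04  1.e-04 -1.e+00]
square [ 0.041  -0.0381 -0.0087]
bar [ 0.0005  0.0006 -0.0087]
round [-0.0805  0.078  -0.0087]
```

```bash
for i in 1 ; do python3 -m inch '[[[0,0,0.002],[0,0,0],0],[[0,0,0],[0,0,0],0],[[0,0,0],[0,0,0],0]]'; done
python3 -m inch '[[[0,0,0.001],[0,0,0],0],[[0,0,0],[0,0,0],0],[[0,0,0],[0,0,0],0]]'
```

```text
time: 5.75
tool_pos: [0.5041, 0.0694, 0.0757]
tool_rot: [0.0, 0.974, 0.227, 0.0]
contact_force: [-1.5, -0.2, 5.8]
gripper_width: 0.001
grasp_force: 2.5
time: 6.05
tool_pos: [0.5041, 0.0694, 0.0749]
tool_rot: [0.0, 0.974, 0.227, 0.0]
contact_force: [-3.1, -0.7, 6.9]
gripper_width: -0.0
grasp_force: 3.3
```

The force rose past 3 N, so the key is at its stop. I'll lift and go over to the round key.

```bash
python3 -m inch '[[[0,0,-0.01],[0,0,0],0],[[0,0,-0.03],[0,0,0],0],[[-0.01,0.01,-0.01],[0,0,0],0],[[-0.03,0.03,0],[0,0,0],0],[[-0.03,0.03,0],[0,0,0],0],[[-0.011,0.0075,0],[0,0,0],0],[[0,0,0],[0,0,0],0],[[0,0,0],[0,0,0],0]]'
python3 - <<'E'
from h import *
im,d=manip.grab_frame("scene"); cv2.imwrite("pics/s2.png",cv2.resize(im[170:350,280:520,::-1],None,fx=3,fy=3))
E
python3 t.py
```

```text
time: 6.85
tool_pos: [0.4655, -0.036, 0.1241]
tool_rot: [-0.0, 0.974, 0.227, 0.0]
contact_force: [-0.1, 0.5, 0.5]
gripper_width: 0.002
grasp_force: 0.0
6.9 tip z 0.09915615953211679 width -0.001245144957115481 F [ 0.22  0.42 -0.75]
zaxis [ 0.e+00  5.e-04 -1.e+00]
square [ 0.1219 -0.1151  0.0382]
bar [ 0.0813 -0.0764  0.0382]
round [0.0004 0.0009 0.0382]
```

View pics/s2.png

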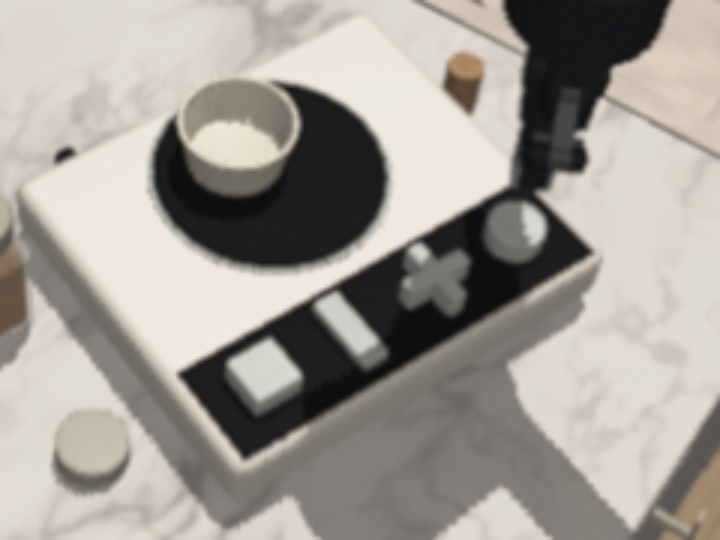

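The bar key at (350,330) now sits visibly low and the cross is still up. I'll check its height by depth, then go down to the round key.

```bash
cat > z.py <<'E'
from h import *
im,d=manip.grab_frame("scene");p=manip.camera_params("scene");K=np.array(p["camera_matrix"])
dist=np.array([p["k1"],0,0,0.])
for n,q in dict(square=(.5239,.1217),bar=(.5047,.069),cross=(.4856,.0164),round=(.4664,-.0362)).items():
    for z in (.053,.061):
        u,v=cv2.projectPoints(np.array([[*q,z]]),np.array(p["rvec"],float),np.array(p["tvec"],float),K,dist)[0].ravel()
        i,j=int(round(v)),int(round(u)); print(n,z,"meas z",[round(world("scene",j,b,d[b,j])[2],4) for b in (i-1,i,i+1)])
E
python3 z.py
python3 -m inch '[[[0.0005,0.001,0.01],[0,0,0],0],[[0,0,0.015],[0,0,0],0],[[0,0,0.007],[0,0,0],0],[[0,0,0.004],[0,0,0],0],[[0,0,0.002],[0,0,0],0],[[0,0,0.002],[0,0,0],0],[[0,0,0.002],[0,0,0],0],[[0,0,0],[0,0,0],0]]'
python3 -m inch '[[[0,0,0.002],[0,0,0],0],[[0,0,0.002],[0,0,0],0],[[0,0,0],[0,0,0],0],[[0,0,0],[0,0,0],0]]'; python3 t.py
```

```text
square 0.053 meas z [np.float64(0.0616), np.float64(0.06), np.float64(0.0616)]
square 0.061 meas z [np.float64(0.0596), np.float64(0.0601), np.float64(0.061)]
bar 0.053 meas z [np.float64(0.0519), np.float64(0.0539), np.float64(0.0536)]
bar 0.061 meas z [np.float64(0.0523), np.float64(0.054), np.float64(0.0531)]
cross 0.053 meas z [np.float64(0.0605), np.float64(0.0619), np.float64(0.0579)]
cross 0.061 meas z [np.float64(0.0608), np.float64(0.0609), np.float64(0.0609)]
round 0.053 meas z [np.float64(0.0585), np.float64(0.0605), np.float64(0.0597)]
round 0.061 meas z [np.float64(0.0632), np.float64(0.0607), np.float64(0.0616)]
time: 7.75
tool_pos: [0.4668, -0.0366, 0.0827]
tool_rot: [0.0, 0.974, 0.227, 0.0]
contact_force: [-1.0, 2.0, 1.5]
gripper_width: 0.002
grasp_force: 1.3
time: 8.15
tool_pos: [0.467, -0.0367, 0.0786]
tool_rot: [0.0, 0.974, 0.227, 0.001]
contact_force: [0.2, 1.9, 1.9]
gripper_width: -0.0
grasp_force: 1.2
8.15 tip z 0.05357214277220596 width -8.995063814324284e-05 F [0.19 1.89 1.85]
zaxis [ 0.0013 -0.     -1.    ]
square [ 0.1212 -0.1168 -0.0074]
bar [ 0.0807 -0.0781 -0.0074]
round [-0.0003 -0.0007 -0.0074]
```

The bar key is down by 8 mm. Continuing with the round key.

```bash
python3 -m inch '[[[0,0,0.002],[0,0,0],0],[[0,0,0.001],[0,0,0],0],[[0,0,0],[0,0,0],0],[[0,0,0],[0,0,0],0]]'
python3 -m inch '[[[0,0,0.001],[0,0,0],0],[[0,0,0],[0,0,0],0],[[0,0,0],[0,0,0],0]]'
```

```text
time: 8.55
tool_pos: [0.467, -0.0367, 0.0758]
tool_rot: [0.0, 0.974, 0.227, 0.0]
contact_force: [0.4, 2.1, 5.0]
gripper_width: 0.0
grasp_force: 2.5
time: 8.85
tool_pos: [0.467, -0.0367, 0.075]
tool_rot: [0.0, 0.974, 0.227, 0.0]
contact_force: [-0.3, 2.2, 6.0]
gripper_width: -0.002
grasp_force: 3.2
```

```bash
python3 -m inch '[[[0,0,-0.01],[0,0,0],0],[[0,0,-0.03],[0,0,0],0],[[0.01,-0.01,-0.01],[0,0,0],0],[[0.03,-0.03,0],[0,0,0],0],[[0.03,-0.03,0],[0,0,0],0],[[0.03,-0.03,0],[0,0,0],0],[[0.016,-0.012,0],[0,0,0],0],[[0.005,-0.005,0],[0,0,0],0]]'
python3 -m inch '[[[0,0,0],[0,0,0],0],[[0,0,0],[0,0,0],0]]'; python3 z.py | grep -E "round|bar|cross"; python3 t.py
```

```text
time: 9.65
tool_pos: [0.523, 0.1232, 0.1239]
tool_rot: [0.0, 0.974, 0.229, -0.001]
contact_force: [-0.5, -1.0, 0.4]
gripper_width: -0.0
grasp_force: 0.0
time: 9.85
tool_pos: [0.5225, 0.1209, 0.1238]
tool_rot: [0.0, 0.974, 0.227, -0.001]
contact_force: [0.1, -0.3, -0.4]
gripper_width: -0.003
grasp_force: 0.0
bar 0.053 meas z [np.float64(0.0538), np.float64(0.0538), np.float64(0.0539)]
bar 0.061 meas z [np.float64(0.0518), np.float64(0.0546), np.float64(0.0508)]
cross 0.053 meas z [np.float64(0.0609), np.float64(0.0577), np.float64(0.0621)]
cross 0.061 meas z [np.float64(0.0625), np.float64(0.0612), np.float64(0.0608)]
round 0.053 meas z [np.float64(0.0527), np.float64(0.0516), np.float64(0.0537)]
round 0.061 meas z [np.float64(0.0544), np.float64(0.0566), np.float64(0.0536)]
9.9 tip z 0.09896790045640569 width 0.0032794999601642376 F [-0.87 -0.08  0.77]
zaxis [-9.e-04 -6.e-04 -1.e+00]
square [ 0.0017 -0.0003  0.038 ]
bar [-0.0388  0.0385  0.038 ]
round [-0.1197  0.1159  0.0381]
```

The round key is down. Next is the square key.

```bash
python3 -m inch '[[[0.0015,0,0.01],[0,0,0],0],[[0,0,0.015],[0,0,0],0],[[0,0,0.007],[0,0,0],0],[[0,0,0.004],[0,0,0],0],[[0,0,0.002],[0,0,0],0],[[0,0,0.002],[0,0,0],0],[[0,0,0.002],[0,0,0],0],[[0,0,0.002],[0,0,0],0]]'
python3 -m inch '[[[0,0,0.002],[0,0,0],0],[[0,0,0.001],[0,0,0],0],[[0,0,0],[0,0,0],0],[[0,0,0],[0,0,0],0]]'
python3 -m inch '[[[0,0,0.001],[0,0,0],0],[[0,0,0.001],[0,0,0],0],[[0,0,0],[0,0,0],0],[[0,0,0],[0,0,0],0]]'
```

```text
time: 10.7
tool_pos: [0.5248, 0.1225, 0.0808]
tool_rot: [0.0, 0.974, 0.227, 0.0]
contact_force: [-1.3, -0.5, 3.1]
gripper_width: -0.005
grasp_force: 1.4
time: 11.1
tool_pos: [0.5248, 0.1225, 0.0775]
tool_rot: [0.0, 0.974, 0.227, 0.0]
contact_force: [-0.6, -1.1, 2.3]
gripper_width: 0.001
grasp_force: 1.2
time: 11.5
tool_pos: [0.5248, 0.1225, 0.0757]
tool_rot: [0.0, 0.974, 0.227, 0.0]
contact_force: [-1.8, 0.6, 5.5]
gripper_width: 0.002
grasp_force: 2.5
```

```bash
python3 -m inch '[[[0,0,0.001],[0,0,0],0],[[0,0,0],[0,0,0],0],[[0,0,0],[0,0,0],0]]'
python3 -m inch '[[[0,0,-0.01],[0,0,0],0],[[0,0,-0.03],[0,0,0],0],[[0,0,-0.04],[0,0,0],0],[[0,0,-0.04],[0,0,0],0],[[0,0,-0.04],[0,0,0],0],[[0,0,-0.02],[0,0,0],0],[[0,0,0],[0,0,0],0],[[0,0,0],[0,0,0],0]]'
python3 z.py; python3 -c "
from h import *
im,d=manip.grab_frame('scene'); cv2.imwrite('pics/s3.png',im[:,:,::-1])"
```

```text
time: 11.8
tool_pos: [0.5248, 0.1225, 0.075]
tool_rot: [0.0, 0.974, 0.227, 0.0]
contact_force: [-2.6, -0.4, 5.8]
gripper_width: -0.002
grasp_force: 3.2
time: 12.6
tool_pos: [0.5243, 0.1225, 0.2539]
tool_rot: [-0.0, 0.974, 0.227, -0.0]
contact_force: [-0.3, -0.4, -0.3]
gripper_width: 0.002
grasp_force: 0.0
square 0.053 meas z [np.float64(0.0531), np.float64(0.0517), np.float64(0.0522)]
square 0.061 meas z [np.float64(0.0522), np.float64(0.0528), np.float64(0.0534)]
bar 0.053 meas z [np.float64(0.0533), np.float64(0.0518), np.float64(0.0532)]
bar 0.061 meas z [np.float64(0.0535), np.float64(0.0516), np.float64(0.054)]
cross 0.053 meas z [np.float64(0.0632), np.float64(0.0616), np.float64(0.0611)]
cross 0.061 meas z [np.float64(0.0616), np.float64(0.0617), np.float64(0.0587)]
round 0.053 meas z [np.float64(0.052), np.float64(0.0508), np.float64(0.0546)]
round 0.061 meas z [np.float64(0.0513), np.float64(0.0495), np.float64(0.0551)]
```

View pics/s3.png

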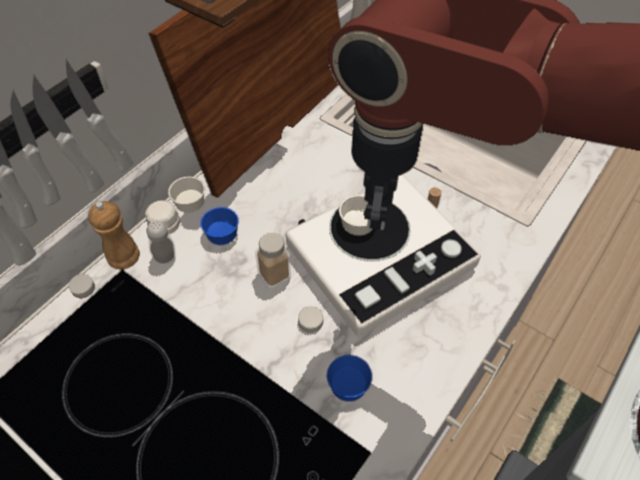

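Square (368,296), bar (397,279) and round (452,248) are all down and the cross (425,262) is up. Nothing else has moved and the arm is clear.

```bash
python3 -c "
from plant import manip
print(manip.job_done())"
```

```text
the job is handed in; nothing more can be done
None
```

I pressed the bar, round and square keys fully down in that order at about 6–7 N each, left the cross key up and everything else where it stood, and handed the job in at about 13 s; no verdict came back.

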